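# Seat a drum peg in the V-block and spin the bevelling disc to check it runs clear

## Task

Take the long wooden gatta (drum tuning peg) from its cradle, lay it in the machine's sloping V-block and push it down the groove until it rests on both flanks and hard against the back stop, then let go of it. After that, give the wooden bar on top of the disc a brisk flick with the fingers, either way round, so that the disc coasts on by itself, untouched for some seconds, and comes through at least one full turn from where it stood, never bumping the gatta, which must stay seated. Leave the short gatta, the hammer, the stone and the shims where they are.

Things in the scene. Friction and masses are not known exactly. Their poses are not given: they have to be found in the camera images.
- gatta: The long gatta: plain dark rosewood cylinder, 36 mm diameter, 100 mm long, about 80 g, lying level in a narrow pale wooden cradle, its axis 55 mm above the work surface. Its own x axis runs along it (either end may lead). The cradle is narrower than the gatta, above a foot 75 mm wide and 10 mm high, so fingers can reach down beside it.
- gatta_center (a point): The middle of the long gatta, on its axis.
- short_gatta: A bystander: the same 36 mm cylinder but only 62 mm long, on an identical cradle on the other side of the machine; which side is which changes. Leave it alone.
- machine: The bevelling machine, fixed: grey base plate 290 x 130 mm, 14 mm high, and an upright round motor of 100 mm diameter. Origin: on the work surface under the rotor's vertical axis. Its x axis is level and points from the V-block (at its -x end, on the robot's right) to the motor; z is up.
- vblock: Steel V-block fixed on the machine, groove rising at 35 degrees towards the disc. Origin: where the middle of the long gatta lies when home, 123 mm from the rotor axis, 100 mm above the work surface. x points up along the groove, y level across it, z squarely out of it. Two 45-degree flanks, x = -50 to +25 mm, narrower than the gatta, top edges 10 mm below its axis: gripping fingers pass outside.
- groove_stop (a point): Middle of the back stop, at x = -50 mm in the V-block, on the axis of a seated gatta, whose lower end face must rest here. The stop is a plate 32 mm wide that reaches 2 mm above this axis. A gatta laid in the groove does not reliably slide down to it: it must be pushed.
- groove_top (a point): Middle of the upper end face of the long gatta when home, x = +50 mm in the V-block. The gatta's topmost edge is then about 11 mm below the level of the disc's underside and just outside its rim. Slid 8 mm up the groove from home the gatta is still clear of the disc, at about 20 mm it hits it.
- rotor (a joint): Angle of the rotor, rad, counter-clockwise from above positive, no end stops, counts whole turns (multiples of 2 pi); starts within 1.2 rad of 0, where the bar lies along the machine's x axis. The rotor: aluminium disc, 170 mm diameter, 12 mm thick, about 0.8 kg, on a vertical axis, underside 155 and top face 167 mm above the work surface. Turns easily: flicked at 3 rad/s it coasts well over a turn.
- rotor_hub (a point): On the rotor's vertical axis, middle of the top face of the straight wooden bar fixed on the disc, 205 mm above the work surface. The bar is 150 mm long (75 mm each side of the axis), 16 mm thick, and spans 175 to 205 mm above the work surface. Nothing stands above it.
- bar_end (a point): Middle of one end of the bar's top edge, 75 mm from rotor_hub, turning with it; the other end lies opposite.
- hammer: Bystander: tuning hammer, 200 mm long, wooden handle, brass head, lying on the surface.
- burnisher: Bystander: polished stone block, 110 x 36 x 24 mm.
- shim0: Bystander: rosewood shim, 90 x 30 x 8 mm.
- shim1: Bystander: rosewood shim, 90 x 30 x 8 mm.
Mind the look-alikes: they are no part of the job. What is shaped like the gatta but orange, pink or turquoise is not meant.

How it is judged:
On the way, in this order (a step that is already met when the one before it is completed fails the run):
1. the long gatta lies in the V-block, on both flanks and against the back stop (within 3 mm), and the robot has let go of it (x of gatta_center in the frame of vblock between -0.003 and 0.003 m and y of gatta_center in the frame of vblock between -0.003 and 0.003 m and z of gatta_center in the frame of vblock between -0.004 and 0.003 m and angle between the x axis of gatta and the x axis of vblock, either way round below 0.06 rad and contact force between each of the fingers, the arm and gatta below 0.05 N), for 0.3 s.
2. the disc coasts at more than 0.8 rad/s for 1.5 s, untouched by the robot, with the gatta still seated (x of gatta_center in the frame of vblock between -0.003 and 0.003 m and y of gatta_center in the frame of vblock between -0.003 and 0.003 m and z of gatta_center in the frame of vblock between -0.004 and 0.003 m and angle between the x axis of gatta and the x axis of vblock, either way round below 0.06 rad and contact force between each of the fingers, the arm and machine below 0.05 N and (velocity of joint rotor above 0.8 rad/s or velocity of joint rotor below -0.8 rad/s)), for 1.5 s.
At the end, for the whole second after the job is handed in: The long gatta lies still in the V-block, its middle within 3 mm of the home point (4 mm into the groove), its axis within 0.06 rad of the groove; the rotor, still turning or stopped, has made a full turn or more either way (angle beyond +5.08 or -5.08); the robot touches neither (all of step 1 and contact force between each of the fingers, the arm and machine below 0.05 N and (value of joint rotor above 5.08 rad or value of joint rotor below -5.08 rad) and linear speed of gatta below 0.02 m/s).
It fails at once if the disc or its bar bumps the long gatta (over 1 N) (contact force between any of rotor_c0, rotor_c2 and gatta above 1 N).
It fails at once if a bystander is moved more than 30 mm (distance of any of short_gatta, hammer, burnisher, shim0, shim1 from where it was at the start of the episode above 0.03 m).
It also fails if it takes over 56 s, if anything falls off the work surface, if the arm or the gripper's body presses on something with over 40 N, if the wrist force passes 120 N, or if a joint passes its speed limit or range.

## Robot

A 7-joint arm with a two-finger parallel gripper is mounted at the origin on the work surface. World frame = base frame: x ahead of the robot, y to its left, z up, the work surface at z = 0. Lengths are in m, angles in rad, forces in N, time in s.
With the tool pointing down it reaches from about 0.425 to 0.875 m from the base axis. Payload 8.4 kg.
Tool frame: the origin (TCP) lies at the very end of the fingers, on their centre line; the grasp point (between the pads) lies 19 mm behind it; z points along the fingers, y is the line along which they close (so a half turn about z gives the same grasp; the last joint's range is limited). The gripper opens to 87 mm and grips with 3 to 60 N. Pads are 19 mm wide; open, the fingers measure 117 mm over their backs; the gripper's body (75 mm by 190 mm) begins 51 mm behind the grasp point.
Start: joints at [1.229, 0.333, 0.04, 1.465, -0.013, 1.343, -0.059], TCP at [0.156, -0.631, 0.201] pointing down, gripper open.
Joint ranges: [-2.58, 2.58], [-0.38, 2.09], [-1.3, 1.39], [0.25, 2.4], [-1.5, 4.64], [0.08, 2.09], [-2.65, 2.65]. Speed limits (rad/s): [2.22, 2.22, 2.79, 2.79, 3.14, 3.14, 3.14].

## Interface

Orientations are given as [roll, pitch, yaw] about the fixed x, y, z axes, in that order (R = Rz(yaw) Ry(pitch) Rx(roll)).
In Python, from station import r gives the robot as it stands. Calls block until the motion is done:
- r.reach(position, orientation): joint-space move of the TCP to a pose.
- r.move_l(position, attitude=None, rate=0.15): straight line of the TCP; attitude=None keeps the orientation; rate is the mean speed in m/s.
- r.set_joints(angles): joint-space move.
- r.move_gripper(opening, strength=None): finger opening in m; strength is the grip in N (None keeps the last); returns when the fingers have stopped.
- r.sleep(seconds).
- r.ik(position, orientation): joint angles nearest the present ones, or None.
- r.grab_frame(name): name is "scene" or "top" or "wrist"; returns the picture (400x640x3 uint8, red, green, blue); there is no depth.
- r.get_calibration(name): a dict with "intrinsics" (3x3 intrinsics, pixels), "world_to_cam" (4x4, takes a point from world to camera coordinates); the wrist camera has in their place "T_tool_cam" (4x4, takes a point from camera to tool coordinates, whose origin is the TCP and whose axes are the flange's). Camera axes: x right, y down, z forward; pixel columns grow to the right and rows downward; lengths in m; the calibration is good to about 2 mm. A picture is of the moment at which its call begins: read the wrist's pose just before it. get_calibration takes no time and is no camera call.
A pose or a line that the arm cannot do raises r.PlanningError and nothing moves.
- r.hand_in(): hands the job in; it is judged then, once.
Readings, each from a call of its own:
- r.current_time(): time.
- r.current_qpos(): joint angles.
- r.current_qd(): joint speeds.
- r.current_joint_torque(): joint torques, N m.
- r.current_position(): TCP position.
- r.current_orientation(): TCP orientation.
- r.current_ft_force(): force on the tool from outside, world axes, zero at the start.
- r.current_moment(): the same for the moment, N m.
- r.current_gripper_width(): finger opening in m.
- r.current_finger_force(): force on a finger pad.
Only numpy, scipy, OpenCV 4.12 (cv2) and the standard library are available. Lean on these libraries where they do the work, as an engineer would, in place of code of your own. Each camera call takes 0.05 s, during which the arm holds its last target. There are 200 camera calls.

## Working session

There is one attempt and no reset: what is moved stays moved. The work goes in short steps, each a Python script; the robot and the scene stay as the last script left them, time stands still between calls to the robot, and variables do not carry over. Pictures are saved under pics/ and viewed, at most 10 in all, crops included, and the job is handed in when it is done.

```bash
mkdir -p pics; python3 - <<'E'
from station import r
import cv2,numpy as np
np.set_printoptions(precision=4,suppress=True)
for n in("scene","top"):
    cv2.imwrite(f"pics/{n}0.png",r.grab_frame(n)[:,:,::-1]);c=r.get_calibration(n);print(n,c["intrinsics"],c["world_to_cam"])
print(r.get_calibration("wrist"),r.current_time(),r.current_orientation())
E
```

```text
scene [[405.6178   0.     322.6016]
 [  0.     405.6178 202.9264]
 [  0.       0.       1.    ]] [[ 0.3614  0.9324  0.0016 -0.1944]
 [ 0.8104 -0.3132 -0.4952 -0.3891]
 [-0.4612  0.1803 -0.8688  1.4656]
 [ 0.      0.      0.      1.    ]]
top [[429.9177   0.     318.4662]
 [  0.     429.9177 199.2858]
 [  0.       0.       1.    ]] [[ 0.0142 -0.9996 -0.0242  0.0214]
 [-0.9959 -0.012  -0.09    0.5708]
 [ 0.0897  0.0254 -0.9956  1.1863]
 [ 0.      0.      0.      1.    ]]
{'intrinsics': array([[322.8203,   0.    , 314.6542],
       [  0.    , 322.8203, 194.0176],
       [  0.    ,   0.    ,   1.    ]]), 'T_tool_cam': array([[-0.0009, -0.9581, -0.2863,  0.079 ],
       [ 1.    , -0.0009, -0.0001,  0.0002],
       [-0.0002, -0.2863,  0.9581, -0.1832],
       [ 0.    ,  0.    ,  0.    ,  1.    ]])} 0.1 [-3.1402  0.0001  0.2428]
```

View pics/scene0.png

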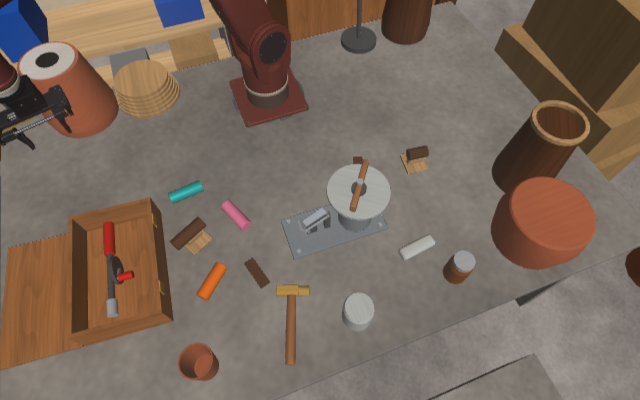

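View pics/top0.png

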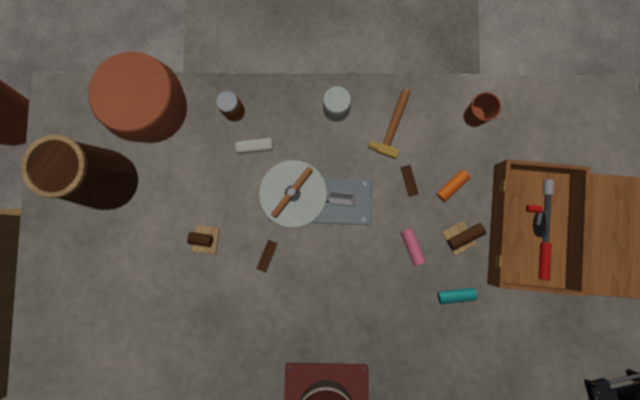

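Scene: the robot is at the top and the machine's disc is at (358,190). In the top view the disc centre is ≈(292,193) and the plate's right corners are ≈(371,180) and (371,223).

Gatta-shaped candidates in the top view:
- Dark on cradle at (466,236), about 39 px ≈ 100 mm long.
- Dark on cradle at (200,239), about 24 px ≈ 62 mm, so this is the short one.
- Orange (453,185), pink (413,247) and turquoise (457,296) are decoys.
- Dark flat pieces at (409,180) and (267,256) are the shims.

The long gatta is the one at (466,236). I'll confirm it in an enlarged crop.

```bash
cat > h.py <<'E'
import numpy as np,cv2
from scipy.spatial.transform import Rotation as R
from station import r
np.set_printoptions(precision=4,suppress=True)
def cam(n):
    c=r.get_calibration(n)
    if n!="wrist": return c["intrinsics"],np.array(c["world_to_cam"])
    T=np.eye(4);T[:3,:3]=R.from_euler("xyz",r.current_orientation()).as_matrix();T[:3,3]=r.current_position()
    return c["intrinsics"],np.linalg.inv(T@c["T_tool_cam"])
def px2w(K,W,uv,z):
    d=W[:3,:3].T@np.linalg.solve(K,[*uv,1]);o=-W[:3,:3].T@W[:3,3]
    return o+d*(z-o[2])/d[2]
def w2px(K,W,P):
    p=K@(W[:3,:3]@np.asarray(P).T+W[:3,3:]);return (p[:2]/p[2]).T
E
python3 - <<'E'
from h import *
K,W=cam("top")
for n,uv,z in[("g1",(449,243),.06),("g2",(485,229),.06),("s1",(188,239),.06),("s2",(212,239),.06),("disc",(292,193),.167),("c1",(371,180),.014),("c2",(371,223),.014),("bar1",(311,170),.205),("bar2",(275,216),.205)]:print(n,px2w(K,W,uv,z))
im=cv2.imread("pics/top0.png")
a=cv2.resize(im[195:285,420:520],None,fx=4,fy=4,interpolation=2);b=cv2.resize(im[195:285,165:265],None,fx=4,fy=4,interpolation=2)
cv2.imwrite("pics/crop.png",np.hstack([a,b]))
E
```

```text
g1 [ 0.4533 -0.3256  0.06  ]
g2 [ 0.4923 -0.4226  0.06  ]
s1 [0.4539 0.3838 0.06  ]
s2 [0.4549 0.3176 0.06  ]
disc [0.5727 0.0917 0.167 ]
c1 [ 0.6286 -0.1198  0.014 ]
c2 [ 0.5061 -0.1202  0.014 ]
bar1 [0.6252 0.0434 0.205 ]
bar2 [0.5128 0.1281 0.205 ]
```

View pics/crop.png

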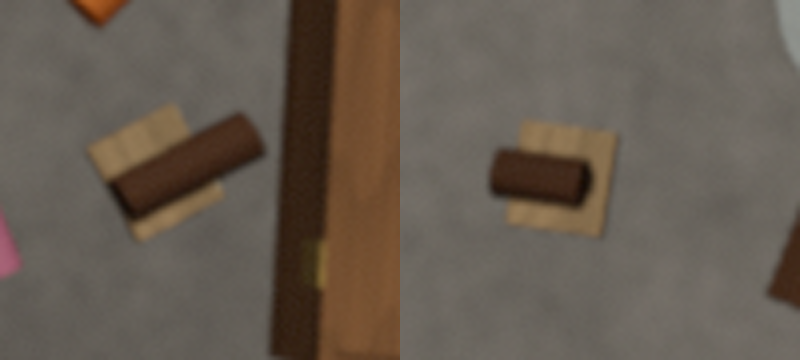

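The left crop shows the long gatta: dark wood, about 105 mm long and overhanging its cradle. The right one is short. Next I'll check which yaw suits both pick and place, then take wrist views.

```bash
cat >> h.py <<'E'
S=np.deg2rad(35)
def mframe(hx,hy,a):
    "machine pose -> (Rm,origin)"
    return R.from_euler("z",a).as_matrix(),np.array([hx,hy,0])
def vframe(hx,hy,a):
    Rm,o=mframe(hx,hy,a)
    Rv=Rm@np.array([[np.cos(S),0,-np.sin(S)],[0,1,0],[np.sin(S),0,np.cos(S)]])
    return Rv,o+Rm@[-.123,0,.1]
def vpose(M,x,z,sgn):
    "TCP pose with grasp point at (x,0,z) of vblock, tool x = sgn*groove x"
    Rv,o=vframe(*M);c=np.array([[sgn,0,0],[0,-sgn,0],[0,0,-1]])
    return o+Rv@[x,0,z-.019],R.from_matrix(Rv@c).as_euler("xyz")
E
python3 - <<'E'
from h import *
M=(.573,.092,np.pi/2)
for s,y in((1,np.deg2rad(112)),(-1,np.deg2rad(-68))):
    print(s,r.ik([.473,-.374,.22],[np.pi,0,y]),r.ik([.473,-.374,.036],[np.pi,0,y]))
    for x,z in((.005,.06),(0,0)): p,o=vpose(M,x,z,s);print(p,o,r.ik(p,o))
    print(r.ik([.573,-.04,.32],[np.pi,0,s*np.pi/2]))
E
```

```text
1 [ 0.9125  0.2556 -0.3836  1.5405  0.0968  1.3643  0.9043] [ 0.9111  0.4071 -0.3878  1.746   0.1763  1.0227  0.8436]
[ 0.573  -0.0504  0.1365] [ 3.1416 -0.6109  1.5708] [ 0.8454  0.4777 -0.6064  1.6284 -0.3332  1.3015  0.3903]
[ 0.573  -0.0201  0.0844] [ 3.1416 -0.6109  1.5708] [ 0.7751  0.5047 -0.5641  1.702  -0.3549  1.1877  0.4127]
[ 0.5807  0.2062 -0.6983  1.4274  0.1321  1.5554 -0.1091]
-1 [ 0.6406  0.2318 -0.0542  1.5551  0.0127  1.355  -2.1725] [ 0.6063  0.3768 -0.0134  1.7627  0.0059  1.0021 -2.167 ]
[ 0.573  -0.0504  0.1365] [ 3.1416  0.6109 -1.5708] [ 0.4594  0.4085 -0.1023  1.65   -0.5394  1.3582 -2.5903]
[ 0.573  -0.0201  0.0844] [ 3.1416  0.6109 -1.5708] [ 0.4429  0.4438 -0.1371  1.7203 -0.5512  1.2419 -2.5769]
None
```

```bash
python3 - <<'E'
from h import *
import pickle
D={}
for n,p,y in(("m1",[.573,.05,.28],1.5708),("m2",[.573,-.08,.28],1.5708),("g",[.473,-.374,.19],np.deg2rad(112))):
    r.reach(p,[np.pi,0,y]);K,W=cam("wrist");im=r.grab_frame("wrist")[:,:,::-1].copy()
    D[n]=(K,W,im);cv2.imwrite(f"pics/{n}.png",im);print(r.current_time())
pickle.dump(D,open("D.pkl","wb"))
cv2.imwrite("pics/m12.png",np.hstack([D["m1"][2][:,120:520],D["m2"][2][:,120:520]]))
E
```

```text
2.975
3.6083
4.8833
```

View pics/m12.png

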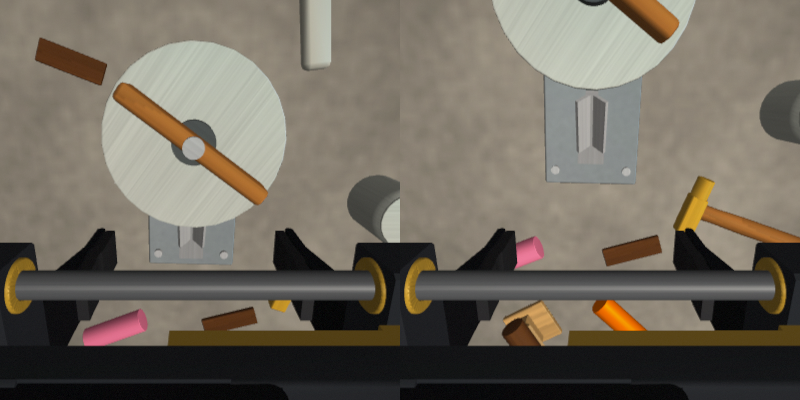

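View pics/g.png

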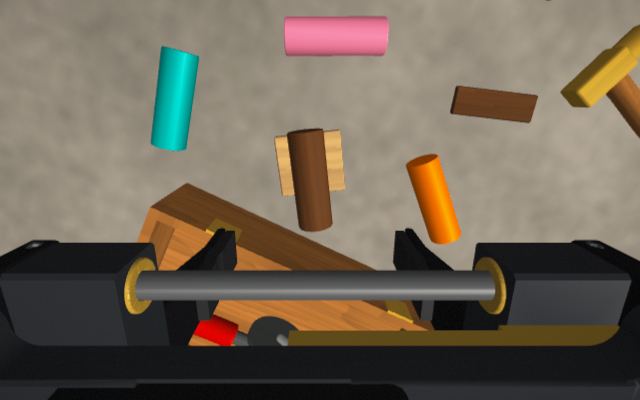

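Wrist views: the left panel shows the whole disc, centre ≈(193,134), and the right panel shows the V-block groove along (592,93)–(592,160) with plate corners ≈(545,181) and (636,184). The g view shows the long gatta from (306,130) to (315,230), with the box wall beyond its outer end at (187,184). I'll fit silhouettes for the gatta and disc, and check the wall height.

```bash
cat > fit.py <<'E'
from h import *
import pickle
from scipy.optimize import minimize
D=pickle.load(open("D.pkl","rb"))
t=np.linspace(0,2*np.pi,60)
def hullmask(K,W,P,sc=4):
    m=np.zeros((400*sc,640*sc),np.uint8);q=((w2px(K,W,P)+.5)*sc).astype(np.int32)
    cv2.fillConvexPoly(m,cv2.convexHull(q),1);return m
def fit(K,W,mask,model,x0,step,sc=4):
    M=cv2.resize(mask.astype(np.float32),None,fx=sc,fy=sc,interpolation=cv2.INTER_LINEAR)>.5
    f=lambda x:-np.logical_and(M,h:=hullmask(K,W,model(x),sc)>0).sum()/np.logical_or(M,h).sum()
    s=minimize(f,x0,method="Nelder-Mead",options=dict(initial_simplex=np.vstack([x0]+[np.array(x0)+np.eye(len(x0))[i]*step[i] for i in range(len(x0))]),xatol=1e-5,fatol=1e-6));return s.x,-s.fun
def cyl(x):
    a=np.array([np.cos(x[2]),np.sin(x[2]),0]);b=np.array([-a[1],a[0],0]);c=np.array([x[0],x[1],.055])
    return np.vstack([c+s*.05*a+.018*(np.outer(np.cos(t),b)+np.outer(np.sin(t),[0,0,1])) for s in(1,-1)])
def disc(x): return np.vstack([np.c_[x[0]+.085*np.cos(t),x[1]+.085*np.sin(t),0*t+z] for z in(.155,.167)])
def big(m,seed):
    n,l=cv2.connectedComponents(m.astype(np.uint8));return l==l[seed[1],seed[0]]
E
python3 - <<'E'
from fit import *
K,W,im=D["g"];b,g,rr=[im[:,:,i].astype(int) for i in range(3)]
m=(rr<115)&(rr-b>22);m[:120]=0;m[236:]=0;m[:,:280]=0;m[:,340:]=0
m=cv2.morphologyEx(m.astype(np.uint8),cv2.MORPH_CLOSE,np.ones((5,5)));m=big(m,(308,180))
x,s=fit(K,W,m,cyl,[.473,-.374,np.deg2rad(112)],[.01,.01,.1]);print("gatta",x,np.rad2deg(x[2]),s,m.sum())
ov=im.copy();cv2.drawContours(ov,cv2.findContours(cv2.resize(hullmask(K,W,cyl(x)),(640,400),interpolation=0),0,1)[0],-1,(0,255,0),1)
a=cv2.resize(ov[100:250,240:390],(400,400),interpolation=2)
K,W,im=D["m1"];hsv=cv2.cvtColor(im,cv2.COLOR_BGR2HSV);m=np.zeros((400,640),np.uint8)
cal=im[60,320].astype(int);print("discpx",cal,im[250,250+20],im[30,250])
d=np.abs(im.astype(int)-cal).sum(2)<70;d=cv2.morphologyEx(d.astype(np.uint8),cv2.MORPH_OPEN,np.ones((3,3)))
d=big(d,(320,60));c=max(cv2.findContours(d.astype(np.uint8),0,1)[0],key=len);cv2.fillConvexPoly(m,cv2.convexHull(c),1);print(cv2.boundingRect(c))
y,s=fit(K,W,m,disc,[.573,.092],[.01,.01]);print("disc",y,s)
K2,W2,im2=D["m2"]
for uv in((265,181),(356,184)):print("corner",px2w(K2,W2,uv,.014))
c1,c2=[px2w(K2,W2,uv,.014) for uv in((265,181),(356,184))];v=y-(c1+c2)[:2]/2;print("yaw",np.arctan2(v[1],v[0]),np.linalg.norm(v),np.linalg.norm(c1-c2))
bar=[px2w(*D["m1"][:2],uv,.205) for uv in((239,91),(381,197))];print("bar",bar)
# box wall height
A=[]
for (k,w),uv in((cam("top"),(490,291)),(D["g"][:2],(187,184))):
    P=k@w[:3];A+=[uv[0]*P[2]-P[0],uv[1]*P[2]-P[1]]
X=np.linalg.svd(np.array(A))[2][-1];print("wall corner",X[:3]/X[3])
b=cv2.resize(im2[60:210,240:390],(400,400),interpolation=2);cv2.imwrite("pics/ov.png",np.hstack([a,b]))
E
```

```text
gatta [ 0.4708 -0.375   2.0575] 117.88415806784306 0.815999180929304 2991
discpx [178 192 186] [122 124 120] [115 128 138]
(240, 41, 166, 147)
disc [0.5725 0.0885] 0.4976011400522524
corner [ 0.5017 -0.1169  0.014 ]
corner [ 0.6324 -0.1218  0.014 ]
yaw 1.5444053307334729 0.20788884840728483 0.13077933262056338
bar [array([0.5161, 0.1323, 0.205 ]), array([0.6289, 0.0475, 0.205 ])]
wall corner [ 0.3066 -0.4992 -0.1236]
```

View pics/ov.png

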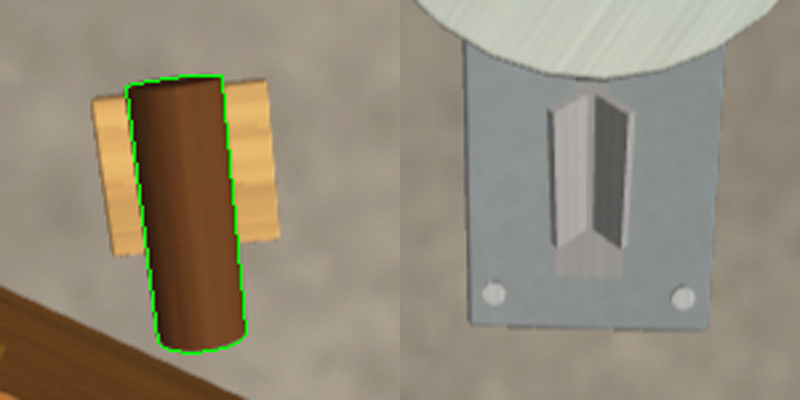

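```bash
python3 - <<'E'
from fit import *
from scipy.optimize import least_squares
K,W,im=D["m1"];b,g,rr=[im[:,:,i].astype(int) for i in range(3)]
m=((g>rr+2)&(g>=b)&(g>130)).astype(np.uint8);m[230:]=0;m[:,:210]=0;m[:,415:]=0
m=cv2.morphologyEx(m,cv2.MORPH_OPEN,np.ones((3,3)))
h=np.zeros_like(m);pts=np.argwhere(m)[:,::-1].astype(np.int32);cv2.fillConvexPoly(h,cv2.convexHull(pts),1);print(cv2.boundingRect(pts))
y,s=fit(K,W,h,disc,[.573,.092],[.01,.01]);print("disc",y,s)
for z in(.03,.06,.09,.12):print(z,px2w(*cam("top"),(490,291),z),px2w(*D["g"][:2],(187,184),z))
K,W,im2=D["m2"];cr=lambda q:np.array([(q[0]-400)*.375+240,q[1]*.375+60])-.3
obs=[cr(q) for q in((548,110),(634,112),(555,247),(625,247),(597,95),(588,228),(471,325),(708,329))]
def pr(p):
    Rv,o=vframe(*p[:3]);Rm,mo=mframe(*p[:3])
    loc=[(.025,p[3],-.01),(.025,-p[3],-.01),(-.05,p[3],-.01),(-.05,-p[3],-.01),(.025,0,-.02546),(-.05,0,-.02546)]
    P=np.vstack([o+Rv@np.array(l) for l in loc]+[mo+Rm@[p[4],s*.065,.014] for s in(1,-1)])
    return w2px(K,W,P)
f=lambda p:np.r_[(pr(p)-obs).ravel(),(p[:2]-y)/.001]
s=least_squares(f,[*y,1.545,.016,-.21],loss="soft_l1");print(s.x);print((pr(s.x)-obs))
E
```

```text
(246, 41, 160, 189)
disc [0.5728 0.0879] 0.8390983452845521
0.03 [ 0.3243 -0.4434  0.03  ] [ 0.3493 -0.4368  0.03  ]
0.06 [ 0.3277 -0.4324  0.06  ] [ 0.3577 -0.4248  0.06  ]
0.09 [ 0.3311 -0.4214  0.09  ] [ 0.366  -0.4129  0.09  ]
0.12 [ 0.3345 -0.4104  0.12  ] [ 0.3744 -0.4009  0.12  ]
[ 0.5727  0.0895  1.5438  0.0168 -0.2087]
[[ 0.6492  0.8722]
 [-0.0311  0.9072]
 [-0.3806  0.3652]
 [ 0.3256  1.0095]
 [-1.6518 -1.6909]
 [ 0.9864 -0.7282]
 [-1.0047 -0.2787]
 [ 0.6128  0.3337]]
```

```bash
python3 - <<'E'
from fit import *
from scipy.optimize import least_squares
K1,W1,_=D["m1"]
def bb(y): q=w2px(K1,W1,disc(y));return np.r_[q.min(0),q.max(0)]-[222,41,406,227]
d=least_squares(bb,[.573,.09]);print("disc",d.x,d.fun)
# pick
g=np.array([.4708,-.375]);a=2.0575;p=g+.015*np.array([np.cos(a),np.sin(a)]);o=[np.pi,0,a]
r.move_gripper(.08,20)
r.reach([*p,.12],o);print(r.current_ft_force())
r.move_l([*p,.036],rate=.1);print(r.current_ft_force())
r.move_gripper(.0,15);print(r.current_gripper_width(),r.current_finger_force())
r.move_l([*p,.2],rate=.2);print(r.current_gripper_width(),r.current_ft_force(),r.current_time())
cv2.imwrite("pics/held.png",r.grab_frame("wrist")[:,:,::-1])
E
```

```text
disc [0.5729 0.0884] [-1.3803 -0.8081  1.3718  1.3926]
[-0.0985 -1.2894  0.4107]
[ 0.2595 -0.5343  0.3922]
0.034988842987278106 14.935286343097687
0.034762412257485054 [-0.5026  0.7621 -0.7508] 8.525
```

View pics/held.png

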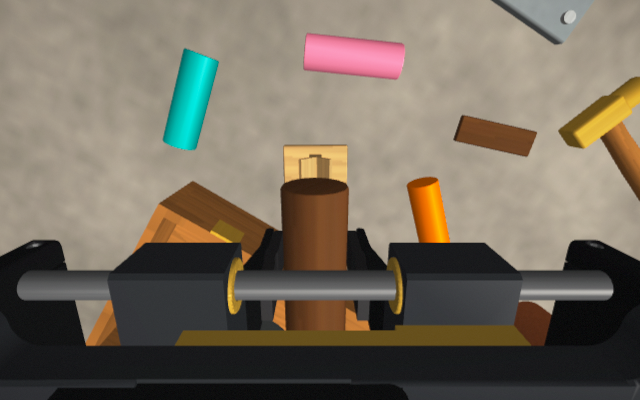

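The held view shows the gatta straight between the pads, (282–348, 180) at its near end. Now I'll go to the groove, lower until it touches the flanks, then push down the groove until it meets the stop.

```bash
echo 'M=(.5727,.0890,1.5438)' >> h.py; python3 - <<'E'
from h import *
Rv,o=vframe(*M)
def vf(): return Rv.T@(np.array(r.current_ft_force())-f0)
p,q=vpose(M,.023,.09,1);r.reach(p,q)
p,q=vpose(M,.023,.03,1);r.move_l(p,q,rate=.12)
r.sleep(.2);f0=np.array(r.current_ft_force());print("base",f0)
z=.005;r.move_l(vpose(M,.023,z,1)[0],rate=.08);print(z,vf())
while z>-.003:
    z-=.001;r.move_l(vpose(M,.023,z,1)[0],rate=.02);r.sleep(.05);f=vf();print(z,f)
    if f[2]>5:break
print(r.current_time());np.save("f0.npy",f0)
cv2.imwrite("pics/low.png",r.grab_frame("wrist")[:,:,::-1])
E
```

```text
base [ 0.107  -0.399  -0.6278]
0.005 [ 0.2479  0.9077 -0.011 ]
0.004 [ 0.575  -0.0665 -0.2778]
0.003 [ 0.5314 -0.0626  0.9662]
0.002 [ 0.7996 -0.093   0.2449]
0.001 [-0.3934  0.6809 -0.267 ]
0.0 [1.5156 2.8136 4.4534]
-0.001 [2.9282 5.2412 9.9341]
12.8417
```

Flank contact is at z≈0, with a small sideways imbalance. I'll correct that and push to the stop.

```bash
python3 - <<'E'
from h import *
Rv,o=vframe(*M);f0=np.load("f0.npy")
def vf(): return Rv.T@(np.array(r.current_ft_force())-f0)
def go(x,y,z,rate=.03): r.move_l(vpose(M,x,z,1)[0]+Rv@[0,y,0],rate=rate);r.sleep(.05);return vf()
y=0
for y in(.0005,.001,.0015):
    f=go(.023,y,-.001);print(y,f)
    if f[1]<1.5:break
x=.023
while x>.007:
    x-=.001;f=go(x,y,-.0005);print(round(x,4),f)
    if f[0]>9:break
print(r.current_time(),r.current_gripper_width());np.save("xy.npy",[x,y])
cv2.imwrite("pics/seat.png",r.grab_frame("wrist")[:,:,::-1])
E
```

```text
0.0005 [2.1607 4.0122 8.4335]
0.001 [1.6924 0.4353 6.6684]
0.022 [ 0.7765 -0.949   3.0367]
0.021 [ 2.4022 -1.6383  2.5   ]
0.02 [ 2.052  -2.3384  2.2847]
0.019 [ 0.5494 -2.7689  2.7007]
0.018 [ 2.257  -3.1173  3.6054]
0.017 [ 3.008  -3.4408  3.8908]
0.016 [ 2.2856 -4.1569  3.4931]
0.015 [ 5.2088 -2.9709  5.8948]
0.014 [ 9.0989 -3.0356  6.4374]
16.1917 0.03518972642226018
```

```bash
python3 - <<'E'
from h import *
Rv,o=vframe(*M);x,y=np.load("xy.npy")
go=lambda x,y,z,rate:r.move_l(vpose(M,x,z,1)[0]+Rv@[0,y,0],rate=rate)
go(x,y-.0004,-.0005,.03)
r.move_gripper(.06);print(r.current_gripper_width(),r.current_ft_force())
go(x,y,.09,.15)
r.reach([.573,-.06,.28],[np.pi,0,1.5708]);K,W=cam("wrist");im=r.grab_frame("wrist")[:,:,::-1].copy()
import pickle;pickle.dump((K,W,im),open("D2.pkl","wb"));print(r.current_time())
t=np.linspace(0,2*np.pi,60)
P=np.vstack([o+(Rv@np.vstack([0*t+s*.05,.018*np.cos(t),.018*np.sin(t)])).T for s in(1,-1)])
ov=cv2.resize(im,None,fx=4,fy=4,interpolation=2);h=cv2.convexHull((4*(w2px(K,W,P)+.5)).astype(np.int32))
ov2=ov.copy();cv2.polylines(ov2,[h],True,(0,255,0),1)
c=h.reshape(-1,2).mean(0).astype(int);s=np.s_[max(c[1]-250,0):max(c[1]-250,0)+500,c[0]-200:c[0]+200]
cv2.imwrite("pics/seated.png",np.hstack([ov[s],ov2[s]]));print(c/4)
E
```

```text
0.059941728472487646 [-0.0005 -0.1074 -0.9655]
18.6083
[311.25 141.5 ]
```

View pics/seated.png

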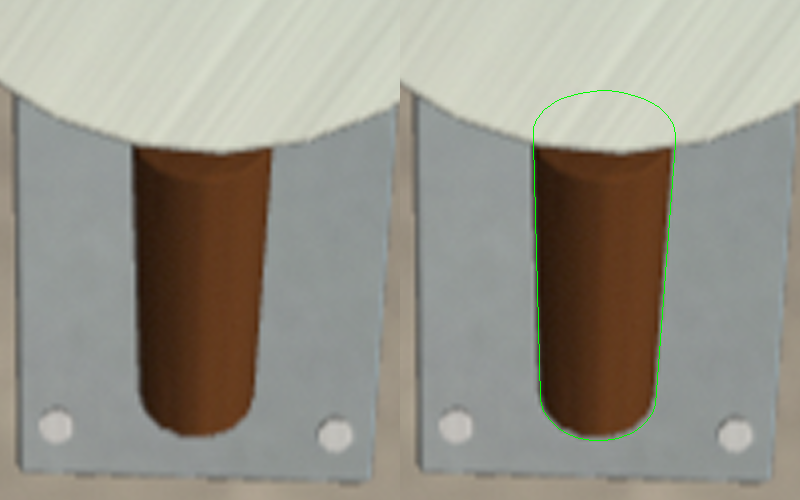

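The seated gatta's outline matches the predicted home silhouette within about 1 px (~1 mm), and the bar stands as measured earlier. For the flick I'll push the robot-side bar end counter-clockwise with the closed fingers and leave outside its sweep.

```bash
python3 - <<'E'
from h import *
hub=np.array([.5727,.0893]);u=np.array([.8,-.6]);n=np.array([.6,.8])
P=lambda s,z:[*(hub-.055*u+s*n),z]
o=[np.pi,0,np.arctan2(n[1],n[0])]
r.move_gripper(0.0,20)
r.reach(P(.03,.27),o)
r.move_l(P(.03,.183),rate=.12);print("down",r.current_ft_force(),r.current_time())
r.move_l(P(-.1,.183),rate=.2);t0=r.current_time();print(r.current_ft_force(),t0)
r.move_l(P(-.1,.26),rate=.2)
r.reach([.5,-.15,.3],[np.pi,0,1.5708])
K,W=cam("top");prev=None
for i in range(22):
    t=r.current_time();im=r.grab_frame("top").astype(int)
    m=(im[:,:,0]-im[:,:,2]>50);yy,xx=np.nonzero(m[165:225,265:322])
    if len(xx)>20:
        q=np.array([px2w(K,W,(a+265,b+165),.205)[:2] for a,b in zip(xx,yy)]);q=q-q.mean(0);w,v=np.linalg.eigh(q.T@q)
        a=np.arctan2(v[1,1],v[0,1])
        if prev is not None:print(round(t,2),len(xx),round(a,2),"w=",round(((a-prev[1]+np.pi/2)%np.pi-np.pi/2)/(t-prev[0]),2))
        prev=(t,a)
    r.sleep(.1)
cv2.imwrite("pics/flick.png",r.grab_frame("top")[:,:,::-1])
E
```

```text
down [-0.4766 -0.4204  0.6613] 21.6167
[0.4407 0.524  0.5844] 22.4167
24.02 262 2.8 w= 3.78
24.17 254 -2.92 w= 3.71
24.32 250 -2.38 w= 3.62
24.47 244 1.29 w= 3.53
24.62 246 1.81 w= 3.48
24.77 272 2.32 w= 3.38
24.92 263 2.82 w= 3.31
25.07 253 -2.98 w= 3.23
25.22 240 -2.51 w= 3.16
25.37 252 1.1 w= 3.09
25.52 239 1.55 w= 3.03
25.67 254 2.0 w= 2.95
25.82 268 2.42 w= 2.85
25.97 257 2.85 w= 2.81
26.12 252 -3.03 w= 2.75
26.27 253 -2.63 w= 2.67
26.42 256 0.9 w= 2.59
26.57 245 1.28 w= 2.53
26.72 241 1.65 w= 2.45
26.87 259 2.01 w= 2.42
27.02 274 2.36 w= 2.31
```

The disc coasts counter-clockwise, dropping from 3.8 to 2.3 rad/s, and has made well over one turn. I'll do a last look at the gatta.

```bash
python3 - <<'E'
from h import *
r.reach([.573,-.06,.28],[np.pi,0,1.5708]);im=r.grab_frame("wrist")[:,:,::-1]
import pickle;K,W,im0=pickle.load(open("D2.pkl","rb"))
s=np.s_[100:190,255:355];print("diff",cv2.absdiff(im[s].copy(),im0[s].copy()).mean(),r.current_time())
cv2.imwrite("pics/end.png",np.hstack([cv2.resize(np.ascontiguousarray(a[60:210,240:390]),(400,400)) for a in(im0,im)]))
E
```

```text
diff 4.857407407407408 27.8083
```

View pics/end.png

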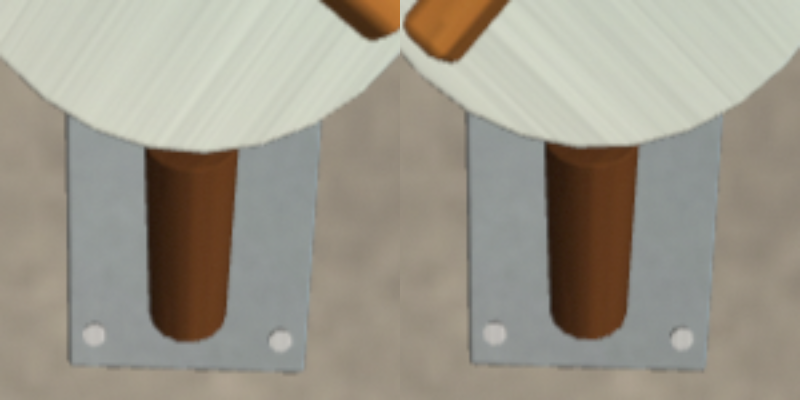

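The before (left) and after (right) views match: the gatta's lower end is at ≈(188,340) and (588,338), with the plate shifted equally by ~2 px, so it stays seated. The bar has moved on.

```bash
python3 -c "
from station import r
print(r.hand_in())"
```

```text
the job is handed in; nothing more can be done
None
```

I handed the job in at about 28 s: in the last picture the long gatta is seated against the back stop and released, the disc was flicked counter-clockwise and had coasted well over one full turn untouched, and I never reached for the bystanders; the hand-in gave no verdict.

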